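# Set the test tile's locking slide to its spray pointer

### The job

Two locking slides lie side by side: one carries an upright glaze test tile, the other a cup. On the slide with the test tile, squeeze the lock tab fully in towards the fixed grip, keep it squeezed while you slide the carriage along its rail until the middle of the tile is level with that rail's pointer, then let go so that it locks there. Leave the cup's carriage where it is.

Things in the scene. Friction and masses are not known exactly. Their poses are not given: they have to be found in the camera images.
- tile_carriage: Grey 160 x 60 mm carriage with the upright test tile, on a rail fixed to the table. Own y: along the rail, the way to slide (robot's left); x: across, away from robot. Origin: table height, under the middle of the hand grip; tile's middle at y +95 mm, tile top z 100. Hand grip, z 39 to 80: fixed plate 34 mm long, outer face x +18; lock tab outer face x -22. Unlocked it slides with 2 to 3 N.
- tile_tab (a joint): Inward travel (m, towards the fixed plate) of the steel lock tab, 30 mm long, 5 thick, on the robot's side of the tile carriage's hand grip. 0: out, locked in one of the rail's notches (every 10 mm); over 0.007: free; 0.009: stop. Squeeze tab and fixed plate together, from 40 to 31 mm over both, fingers at z 42 to 75. Takes 10 to 13 N; springs out when released.
- tile_pointer: Steel pointer on a post, fixed to the table beside the tile's rail, on the robot's side: 44 mm high, foot 26 x 28 mm. Origin: centre of the foot's underside. Its arrow on top points square across at the rail (own x axis) and marks where the middle of the tile must stand along the rail.
- cup_carriage: The carriage of the other slide, alike and with its own tab, grip, rail and pointer, but carrying a bisque cup (64 mm across, 79 mm high) instead of a tile. Origin and axes as for the tile's carriage. It must stay where it is.
Not all that is in view belongs to the job. Leave any orange look-alike of the tile_pointer alone.

How it is judged (in metres and radians):
On the way:
1. the lock tab of the tile's carriage is pressed in by at least 6.5 mm (value of joint tile_tab above 0.0065 m), for 0.2 s.
At the end, for the whole second after the job is handed in: The middle of the tile is level with its rail's pointer to within 15 mm along the rail, the carriage is at rest with its lock tab released (less than 2 mm in), and the cup's carriage is within 10 mm of where it was (y of tile_pointer in the frame of tile_carriage between 0.08 and 0.11 m and value of joint tile_tab below 0.002 m and linear speed of tile_carriage below 0.01 m/s and distance of cup_carriage from where it was at the start of the episode below 0.01 m); the robot touches nothing.
It fails at once if the cup's carriage is moved by 15 mm or more (distance of cup_carriage from where it was at the start of the episode above 0.015 m).
It also fails if it takes over 32 s, if anything falls off the work surface, if the arm or the gripper's body presses on something with over 40 N, if the wrist force passes 120 N, or if a joint passes its speed limit or range.

### The arm

A 6-joint arm with a two-finger parallel gripper is mounted at the origin on a cart in front of the work surface, level with it; the furniture and walls round the work are solid. World frame = base frame: x ahead of the robot, y to its left, z up, the work surface at z = 0. Lengths are in m, angles in degrees, forces in N, time in s.
With the tool pointing down it reaches from about 0.4 to 0.825 m from the base axis. Payload 7 kg.
Tool frame: the origin (TCP) lies at the centre of the arm's flange, where the gripper is bolted on; the fingertips stand 178 mm ahead of it and the grasp point (between the pads) lies 159 mm ahead of it; x points along the fingers, y is the direction in which the jaws open and shut, and the axes are right-handed (so a half turn about x gives the same grasp; the last joint's range is limited). The gripper opens to 88 mm and grips with 3 to 60 N. Pads are 19 mm wide; open, the fingers measure 130 mm over their backs; the gripper's body (78 mm by 193 mm) begins 47 mm behind the grasp point.
Start: joints at [-57.233, 20.546, 0.682, 0, -70.136, -16.507], TCP at [0.189, -0.648, 0.405] pointing down, gripper open.
Joint ranges: [-176.03, 176.03], [-82.01, 121.73], [-58.28, 71.71], [-173.87, 95.51], [-174.79, -0.11], [-173.66, 173.66]. Speed limits (degrees/s): [136.94, 136.94, 172.46, 180, 180, 180].

### API

Orientations are given as [roll, pitch, yaw] about the fixed x, y, z axes, in that order (R = Rz(yaw) Ry(pitch) Rx(roll)).
In Python, from plant import ctrl gives the robot as it stands. The module is installed in compiled form; this text tells all that it offers.
- The arm moves only by the shell command python3 -m inch 'ROWS'. ROWS is JSON, one flat list of numbers, 7 for each row, row after row: the shift along the tool's x, y, z in m, then the turn, a rotation vector about the tool's x, y, z in degrees, then the finger opening in m, from 0 to 0.0876. In form: [dx, dy, dz, rx, ry, rz, hand, dx, dy, dz, rx, ry, rz, hand, ...]. A call has 1 to 20 rows; each row shifts and turns the pose as measured when the row begins, along the tool's axes as they then stand; what a row does not reach is not made up. A row lasts 1/8 s, in which the tool goes at most 62.5 mm and 10.7 degrees, less where a joint would pass 70% of its speed; a pose out of reach is approached as far as the arm can. A call with a gripper value outside its range is refused whole. The fingers move at their own pace and stop on an object; the grip force is fixed at half the most. Time passes only in rows, so rows that do not move let the fingers close. It gives the time, the measured TCP pose, the force and the opening at its end, in the units of the state.
- ctrl.get_obs(): the state, without advancing time (a new reading comes with each control period).
- ctrl.snapshot(name): name is "side" or "top"; returns a dict with "color" (480x640x3 uint8, red, green, blue), "depth" (480x640 float32, m along the optical axis (not along the pixel's ray), 0 where there is no reading), "K" (3x3 intrinsics, pixels), "position" and "attitude" of the camera in the world. Camera axes: x right, y up, looking along -z (the intrinsics and any distortion apply to the point x, -y, -z); pixel columns grow to the right and rows downward; lengths in m; the calibration is good to about 2 mm. A picture is of the moment at which its call begins.
- ctrl.close_job(): hands the job in, once; it reports no verdict.
The state is a dict: "clock": time; "joint_pos": joint angles; "qvel": joint speeds; "tau": joint torques, N m; "tool_pos": TCP position; "orientation": TCP orientation; "force": force on the tool from outside, world axes, zero at the start; "moment": the same for the moment, N m; "opening": finger opening in m.
Only numpy, scipy, OpenCV 4.12 (cv2) and the standard library are available. Lean on these libraries where they do the work, as an engineer would, in place of code of your own. Each camera call takes 0.05 s, during which the arm holds its last target.

## Working session

There is one attempt and no reset: what is moved stays moved. The work goes in short steps, Python scripts to look and compute and a shell command to move; the robot and the scene stay as the last step left them, time stands still between calls to the robot, and variables do not carry over. Pictures are saved under pics/ and viewed, and the job is handed in when it is done.

```bash
mkdir -p pics
cat > h.py <<'E'
import numpy as np, cv2
from scipy.spatial.transform import Rotation as R
from plant import ctrl
def snap(n,f):
    s=ctrl.snapshot(n); cv2.imwrite('pics/'+f+'.png',s['color'][:,:,::-1]); np.savez('pics/'+f+'.npz',**s); return s
E
python3 - <<'E'
from h import *
print(ctrl.get_obs())
for n in('top','side'):
    s=snap(n,n+'0'); print(n,s['K'],s['position'],s['attitude'],[k for k in s])
E
```

```text
{'clock': 0.0, 'joint_pos': array([-5.72333132e+01,  2.05918202e+01,  6.35243040e-01, -2.04419872e-02,
       -7.01359380e+01, -1.65076712e+01]), 'qvel': array([ 0.0087805 , -0.06027812, -0.01182284, -0.08389735, -0.06305615,
       -0.10239379]), 'tau': array([-1.33384838e-04, -5.82720816e+01,  2.93060714e+01,  6.99717432e+00,
        6.96364456e-03, -1.15057460e-04]), 'tool_pos': array([ 0.18894588, -0.64782227,  0.40372825]), 'orientation': array([ 94.77485808,  89.90550937, 111.02691215]), 'force': array([0.41524313, 0.67241481, 0.80759007]), 'moment': array([0.05257375, 0.00090944, 0.00659142]), 'opening': 0.08773622195632928}
top [[615.43240749   0.         313.26681015]
 [  0.         615.43240749 239.14384534]
 [  0.           0.           1.        ]] [0.30920554 0.05193656 1.07914734] [ 11.85932122   0.35181054 -95.70893385] ['color', 'depth', 'K', 'position', 'attitude']
side [[606.35423636   0.         320.80208912]
 [  0.         606.35423636 242.0553117 ]
 [  0.           0.           1.        ]] [0.06518937 0.72712532 0.37187475] [  68.31219058    0.47489418 -145.83264054] ['color', 'depth', 'K', 'position', 'attitude']
```

View pics/top0.png

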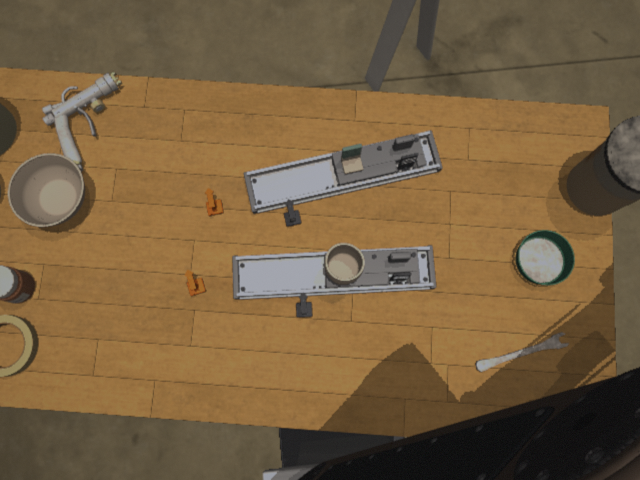

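View pics/side0.png

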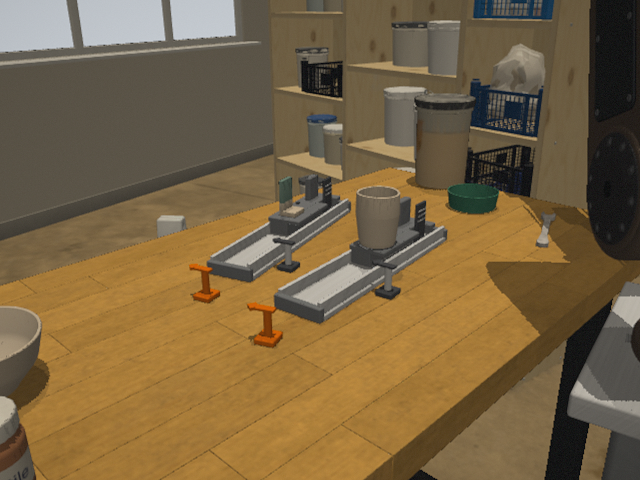

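The far slide carries the tile (top view: tile at about (350,155), grip at (404,152), dark pointer at (291,213)). The near one carries the cup at (344,263). The orange look-alikes are at (213,203) and (195,284). I'll zoom in and measure.

```bash
cat >> h.py <<'E'
def cam(f):
    s=dict(np.load('pics/'+f+'.npz')); return s
def rot(s): return R.from_euler('xyz',s['attitude'],degrees=True).as_matrix()
def ray(s,u,v):
    p=np.linalg.inv(s['K'])@[u,v,1]; return rot(s)@[p[0],-p[1],-p[2]]
def onz(s,u,v,z):
    d=ray(s,u,v); return s['position']+d*(z-s['position'][2])/d[2]
def proj(s,P):
    c=rot(s).T@(np.asarray(P)-s['position']); return s['K'][0,0]*c[0]/-c[2]+s['K'][0,2], s['K'][1,1]*-c[1]/-c[2]+s['K'][1,2]
def dep(s,u,v):
    return s['position']+ray(s,u,v)*s['depth'][int(v),int(u)]
def cloud(s):
    v,u=np.mgrid[0:480,0:640]; d=s['depth'].astype(float); k=s['K']
    c=np.stack([(u-k[0,2])/k[0,0]*d,-(v-k[1,2])/k[1,1]*d,-d],-1)
    return c@rot(s).T+s['position']
E
python3 - <<'E'
from h import *
s=cam('top0'); im=cv2.imread('pics/top0.png')[120:230,235:450]
cv2.imwrite('pics/topz.png',cv2.resize(im,(800,409),interpolation=cv2.INTER_CUBIC))
P=cloud(s)
for u,v in [(404,143),(403,166),(408,161),(352,150),(291,213),(320,185),(500,150)]: print(u,v,P[v,u].round(4))
im=cv2.imread('pics/side0.png')[160:290,200:360]
cv2.imwrite('pics/sidez.png',cv2.resize(im,(640,520),interpolation=cv2.INTER_CUBIC))
E
```

```text
404 143 [ 0.673  -0.1356  0.0729]
403 166 [ 0.6436 -0.135   0.0364]
408 161 [ 0.6431 -0.14    0.0633]
352 150 [ 0.6612 -0.0427  0.0961]
291 213 [0.5756 0.0704 0.0462]
320 185 [0.6318 0.014  0.0095]
500 150 [ 0.6676 -0.3231  0.0008]
```

View pics/topz.png

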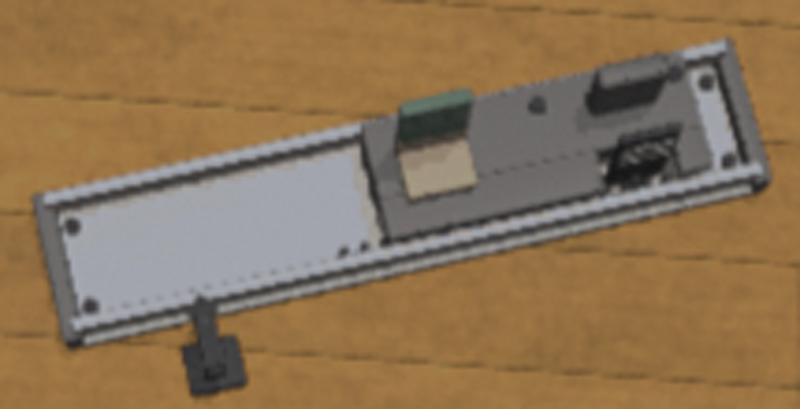

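View pics/sidez.png

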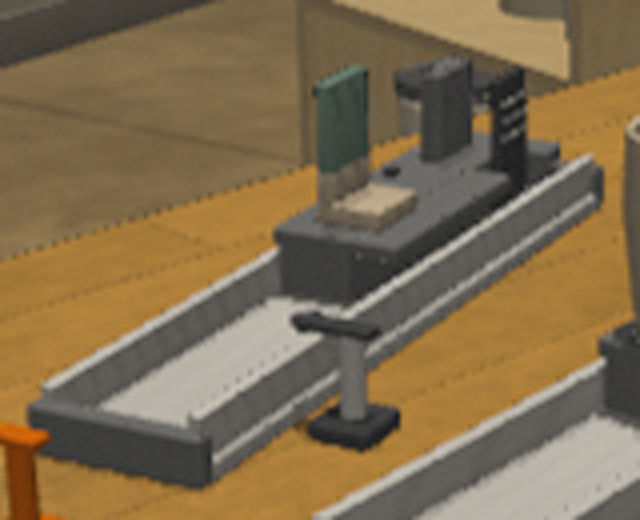

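Run:
```python
from h import *
s=cam('top0'); P=cloud(s)
z0=lambda u,v:(235+u/3.721,120+v/3.721)
for z in(0.025,0.03):
  q=[onz(s,*z0(*p),z) for p in((40,200),(728,42),(75,345),(765,188))]
  for a,b in((0,1),(2,3)):
    d=q[a]-q[b]; print('edge',q[a][:2].round(4),q[b][:2].round(4),np.degrees(np.arctan2(d[1],d[0])))
for f in('top0','side0'):
  s=cam(f);P=cloud(s)
  m=(P[...,2]>.04)&(P[...,2]<.12)&(P[...,0]>.54)&(P[...,0]<.75)&(P[...,1]>-.25)&(P[...,1]<.12)&(s['depth']>0)
  n,l,st,c=cv2.connectedComponentsWithStats(m.astype(np.uint8))
  for i in range(1,n):
    if st[i,4]<8: continue
    q=P[l==i]; print(f,st[i],q.min(0).round(3),q.max(0).round(3))
    t=q[q[:,2]>q[:,2].max()-.008]
    (cx,cy),sz,an=cv2.minAreaRect(t[:,:2].astype(np.float32)*1000); print('  top',cx,cy,sz,an)
```

```text
edge [0.6614 0.1448] [ 0.7077 -0.1955] 97.7413250201949
edge [0.5879 0.1338] [ 0.632  -0.2029] 97.45994478163327
edge [0.6597 0.1443] [ 0.7058 -0.1943] 97.74132502019492
edge [0.5866 0.1334] [ 0.6305 -0.2016] 97.45994478163325
top0 [391 135  33  32 536] [ 0.641 -0.172  0.04 ] [ 0.697 -0.115  0.084]
  top 664.2239990234375 -139.38800048828125 (41.54953384399414, 33.58238983154297) 9.58893871307373
top0 [372 142  18  10  60] [ 0.674 -0.115  0.04 ] [ 0.69  -0.084  0.046]
  top 681.9905395507812 -99.27928161621094 (14.469504356384277, 31.587812423706055) 11.643488883972168
top0 [332 144  57  40 732] [ 0.621 -0.111  0.04 ] [ 0.684 -0.012  0.105]
  top 664.6624145507812 -42.46648406982422 (8.388890266418457, 32.78989791870117) 7.233661651611328
top0 [384 157   6   5  14] [ 0.654 -0.112  0.04 ] [ 0.662 -0.103  0.043]
  top 658.0462646484375 -106.9037094116211 (8.85396671295166, 7.466726779937744) 83.8163833618164
top0 [376 163  17  12  54] [ 0.631 -0.115  0.04 ] [ 0.651 -0.085  0.044]
  top 639.0415649414062 -99.98579406738281 (16.95781135559082, 30.105714797973633) 46.9210090637207
top0 [4
[... 1177 characters left out ...]
0596466064
side0 [305 174  13  26 294] [ 0.665 -0.155  0.04 ] [ 0.681 -0.117  0.081]
  top 674.6719970703125 -135.5731201171875 (11.551268577575684, 34.352081298828125) 5.28843879699707
side0 [278 177  26  41 597] [ 0.634 -0.063  0.04 ] [ 0.669 -0.024  0.1  ]
  top 662.5720825195312 -41.7875862121582 (9.671076774597168, 35.12228012084961) 5.332790851593018
side0 [322 177  10  25 197] [ 0.639 -0.157  0.04 ] [ 0.647 -0.124  0.08 ]
  top 643.8152465820312 -140.44415283203125 (4.903812408447266, 31.143360137939453) 4.28080940246582
side0 [272 238  23   8 106] [0.564 0.064 0.04 ] [0.602 0.08  0.045]
  top 583.086181640625 71.98159790039062 (38.13039016723633, 15.103012084960938) 1.524261474609375
```

Run:
```python
from h import *
for f in('top0','side0'):
  s=cam(f);P=cloud(s)
  m=(P[...,2]>.08)&(P[...,2]<.2)&(P[...,0]>.45)&(P[...,0]<.6)&(P[...,1]>-.1)&(P[...,1]<.1)&(s['depth']>0)
  q=P[m]; print('cup',q.min(0),q.max(0),len(q), np.percentile(q,[2,98],axis=0).round(3))
a=np.radians(7.6); X=np.array([np.cos(a),np.sin(a)]);Y=np.array([-X[1],X[0]])
for f,lo,hi in(('top0',0,0),('side0',0,0)):
  s=cam(f);P=cloud(s)[s['depth']>0]
  m=(P[:,2]>.05)&(P[:,2]<.1)&(P[:,1]>-.2)&(P[:,1]<-.11)&(P[:,0]>.63)&(P[:,0]<.69)
  q=P[m]; print(f,'grip across',np.histogram(q[:,:2]@X,np.arange(.61,.68,.003)),'along pct',np.percentile(q[:,:2]@Y,[3,50,97]))
T=[.6635,-.042]
print('tile along',np.array(T)@Y,'across',np.array(T)@X,'ptr along',np.array([.5835,.0719])@Y)
o=ctrl.get_obs(); M=R.from_euler('xyz',o['orientation'],degrees=True).as_matrix(); print(M.round(3))
```

```text
cup [ 0.450013   -0.09811958  0.08006695] [0.50082985 0.02335805 0.12135414] 398 [[ 0.451 -0.094  0.08 ]
 [ 0.499  0.023  0.12 ]]
cup [ 0.45006927 -0.09995448  0.0801644 ] [0.4982589  0.02645006 0.11810201] 1003 [[ 0.451 -0.037  0.081]
 [ 0.495  0.025  0.117]]
top0 grip across (array([ 0,  0,  2, 97, 37,  0,  0,  0,  0,  0,  0,  0, 76, 72, 40, 30, 15,
        0,  0,  0,  0,  0,  0]), array([0.61 , 0.613, 0.616, 0.619, 0.622, 0.625, 0.628, 0.631, 0.634,
       0.637, 0.64 , 0.643, 0.646, 0.649, 0.652, 0.655, 0.658, 0.661,
       0.664, 0.667, 0.67 , 0.673, 0.676, 0.679])) along pct [-0.24026378 -0.22382879 -0.2088065 ]
side0 grip across (array([  0,   0,  73,  68,  11,   0,   0,   0,   0,   0,   0,  13, 127,
        36,  30,  17,   1,   0,   0,   0,   0,   0,   0]), array([0.61 , 0.613, 0.616, 0.619, 0.622, 0.625, 0.628, 0.631, 0.634,
       0.637, 0.64 , 0.643, 0.646, 0.649, 0.652, 0.655, 0.658, 0.661,
       0.664, 0.667, 0.67 , 0.673, 0.676, 0.679])) along pct [-0.23878817 -0.21773037 -0.20708782]
tile along -0.12938316762616547 across 0.6521167425660988 ptr along -0.00590320637094509
[[-0.001 -0.28   0.96 ]
 [ 0.001  0.96   0.28 ]
 [-1.     0.001 -0.   ]]
```

```bash
python3 - <<'E'
from h import *
P=cloud(cam('top0'))
for u,v in[(620,150),(600,175),(580,200),(545,255)]: print(P[v,u].round(3))
E
python3 -m inch '[0,0.0255,0.043,0,0,0,0.0876, 0,0.0255,0.043,0,0,0,0.0876, 0,0.0255,0.043,0,0,0,0.0876, 0,0.0255,0.043,0,0,0,0.0876]'
```

```text
[ 0.589 -0.442  0.183]
[ 0.566 -0.43   0.132]
[ 0.552 -0.437  0.031]
[ 0.465 -0.371  0.   ]
clock: 0.6
tool_pos: [0.3267, -0.5001, 0.4008]
orientation: [109.5, 89.6, 125.4]
force: [0.5, -0.5, 0.4]
opening: 0.0879
```

```bash
python3 -m inch '[0,0.0255,0.043,0,0,0,0.0876, 0,0.0255,0.043,0,0,0,0.0876, 0,0.0255,0.043,0,0,0,0.0876, 0,0.0255,0.043,0,0,0,0.0876, 0,0.0255,0.043,0,0,0,0.0876, 0,0.0255,0.043,0,0,0,0.0876, 0,0.0255,0.043,0,0,0,0.0876, 0,0.0255,0.043,0,0,0,0.0876, 0,0.0255,0.043,0,0,0,0.0876, 0,0,0,-10.2,0,0,0.0876, 0,0,0,-10.2,0,0,0.0876, 0,0,0,-10.2,0,0,0.0876, 0,0,0,-10.2,0,0,0.0876, 0,0,0,-10.2,0,0,0.0876, 0,0,0,-10.2,0,0,0.0876, 0,0,0,-10.2,0,0,0.0876, 0,0,0,-10.2,0,0,0.0876]'
cat >> h.py <<'E'
def goto(T,ang):
    o=ctrl.get_obs(); M=R.from_euler('xyz',o['orientation'],degrees=True).as_matrix()
    a=np.radians(ang); y=np.array([np.cos(a),np.sin(a),0]); x=np.array([0,0,-1.]); G=np.stack([x,y,np.cross(x,y)],1)
    print('pos',o['tool_pos'].round(4),'F',o['force'].round(1),'open',round(o['opening'],4),'j',o['joint_pos'].round(1))
    print('tool shift',(M.T@(np.array(T)-o['tool_pos'])).round(4),'rotvec',R.from_matrix(M.T@G).as_rotvec(degrees=True).round(2))
E
python3 -c "
from h import *
goto([.6665,-.137,.30],187.6)"
```

```text
clock: 2.72
tool_pos: [0.646, -0.1556, 0.3928]
orientation: [54.2, 88.9, 154.5]
force: [-0.4, -0.5, -0.1]
opening: 0.0876
pos [ 0.646  -0.1556  0.3928] F [-0.4 -0.5 -0.1] open 0.0876 j [  3.1  20.3  -1.   -0.5 -69.6   7.5]
tool shift [ 0.0926 -0.0249  0.0136] rotvec [ 2.76  0.61 -0.88]
```

```bash
python3 -m inch '[0.03,-0.0085,0.0045,0.9,0.2,-0.3,0.0876, 0.03,-0.0085,0.0045,0.9,0.2,-0.3,0.0876, 0.03,-0.0085,0.0045,0.9,0.2,-0.3,0.0876, 0,0,0,0,0,0,0.0876]'
python3 - <<'E'
from h import *
goto([.6665,-.137,.30],187.6)
snap('side','side1'); snap('top','top1')
im=cv2.imread('pics/side1.png')[100:290,180:420]
cv2.imwrite('pics/side1z.png',cv2.resize(im,(720,570),interpolation=cv2.INTER_CUBIC))
E
```

```text
clock: 3.22
tool_pos: [0.668, -0.1373, 0.2995]
orientation: [68.5, 89.9, 166.2]
force: [-0.5, 0.2, 0.4]
opening: 0.0875
pos [ 0.668  -0.1373  0.2995] F [-0.5  0.2  0.4] open 0.0875 j [  4.7  25.5  -6.   -0.  -58.6   3. ]
tool shift [-0.0005  0.0014  0.0005] rotvec [ 0.14  0.02 -0.05]
```

View pics/side1z.png

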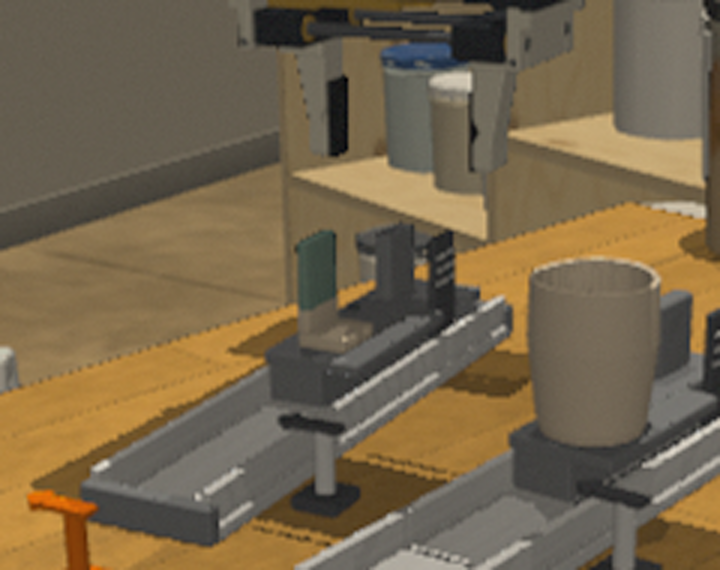

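View pics/top1.png

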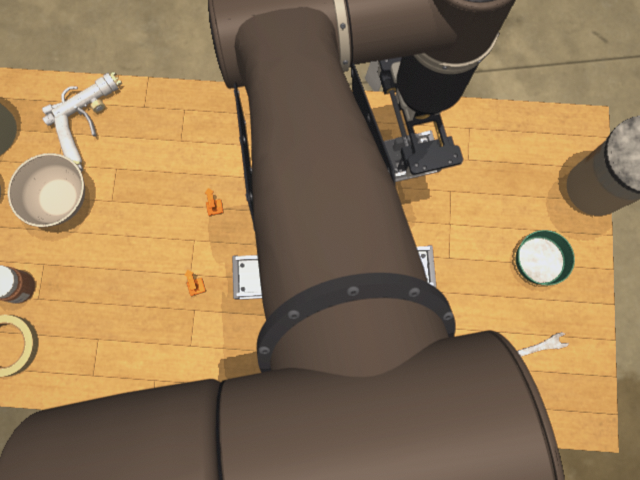

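The gripper sits above the grip and is aligned with it; the side view (zoomed) shows the jaws at (335,120) and (490,120) on either side of the plate and tab at (395,260) and (440,270). Next I'll go down.

```bash
python3 -m inch '[0.025,0.0007,0,0.1,0,0,0.0876, 0.025,0.0007,0,0,0,0,0.0876, 0.025,0,0,0,0,0,0.0876, 0,0,0,0,0,0,0.0876]'
python3 - <<'E'
from h import *
goto([.6665,-.137,.224],187.6)
snap('side','side2')
im=cv2.imread('pics/side2.png')[100:290,180:420]
cv2.imwrite('pics/side2z.png',cv2.resize(im,(720,570),interpolation=cv2.INTER_CUBIC))
E
```

```text
clock: 3.82
tool_pos: [0.6699, -0.1393, 0.235]
orientation: [-101.0, 89.1, -3.2]
force: [-0.2, -0.5, 0.5]
opening: 0.0873
pos [ 0.6699 -0.1393  0.235 ] F [-0.2 -0.5  0.5] open 0.0873 j [  4.6  29.   -9.8   0.2 -50.3   3.1]
tool shift [0.011  0.0032 0.0028] rotvec [ 0.14 -0.17  0.89]
```

View pics/side2z.png

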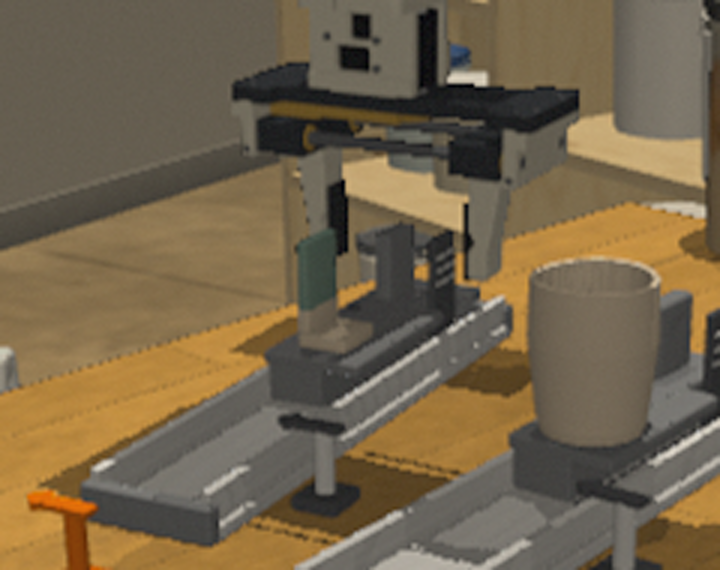

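```bash
python3 -m inch '[0.006,0.0032,0.0028,0.1,-0.1,0.8,0.0876, 0.005,0,0,0,0,0,0.0876, 0,0,0,0,0,0,0.0876]'
python3 -c "
from h import *
goto([.6665,-.137,.224],187.6)"
```

```text
clock: 4.25
tool_pos: [0.6681, -0.137, 0.2292]
orientation: [-106.6, 89.5, -9.0]
force: [-0.2, -0.4, -0.4]
opening: 0.0878
pos [ 0.6681 -0.137   0.2292] F [-0.2 -0.4 -0.4] open 0.0878 j [  4.8  29.3 -10.2   0.2 -50.    2.8]
tool shift [0.0052 0.0016 0.0003] rotvec [ 0.08 -0.15  0.51]
```

```bash
python3 -m inch '[0.006,0.0016,0.0003,0.1,-0.1,0.5,0.0876, 0,0.0005,0,0,0,0.2,0.06, 0,0,0,0,0,0,0.05]'
python3 -c "
from h import *
goto([.6665,-.137,.224],187.6)"
```

```text
clock: 4.62
tool_pos: [0.6661, -0.137, 0.2232]
orientation: [103.9, 89.8, -158.5]
force: [-0.4, 0.9, 0.2]
opening: 0.0729
pos [ 0.6661 -0.137   0.2232] F [-0.4  0.9  0.2] open 0.0729 j [  4.8  29.7 -10.4   0.1 -50.1   2.8]
tool shift [-0.0008 -0.0004 -0.0001] rotvec [-0.01 -0.05 -0.21]
```

```bash
python3 -m inch '[0,0,0,0,0,0,0.044, 0,0,0,0,0,0,0.044, 0,0,0,0,0,0,0.044, 0,0,0,0,0,0,0.044]'
python3 -c "
from h import *
goto([.6665,-.137,.224],187.6)"
python3 -m inch '[0,0,0,0,0,0,0.02, 0,0,0,0,0,0,0.02, 0,0,0,0,0,0,0.02, 0,0,0,0,0,0,0.02]'
python3 - <<'E'
from h import *
goto([.6665,-.137,.224],187.6)
snap('side','side3')
im=cv2.imread('pics/side3.png')[100:290,180:420]
cv2.imwrite('pics/side3z.png',cv2.resize(im,(720,570),interpolation=cv2.INTER_CUBIC))
E
```

```text
clock: 5.12
tool_pos: [0.6661, -0.137, 0.2233]
orientation: [105.4, 89.8, -157.1]
force: [0.5, -0.3, 0.6]
opening: 0.0447
pos [ 0.6661 -0.137   0.2233] F [ 0.5 -0.3  0.6] open 0.0447 j [  4.8  29.7 -10.4   0.1 -50.1   2.8]
tool shift [-0.0007 -0.0004 -0.    ] rotvec [-0.01 -0.06 -0.2 ]
clock: 5.62
tool_pos: [0.6684, -0.1364, 0.2233]
orientation: [-144.7, 89.9, -47.0]
force: [1.6, 0.5, 1.7]
opening: 0.0302
pos [ 0.6684 -0.1364  0.2233] F [1.6 0.5 1.7] open 0.0302 j [  4.8  29.8 -10.2   0.1 -49.9   2.7]
tool shift [-0.0007  0.002  -0.0003] rotvec [ 0.03 -0.09  0.07]
```

View pics/side3z.png

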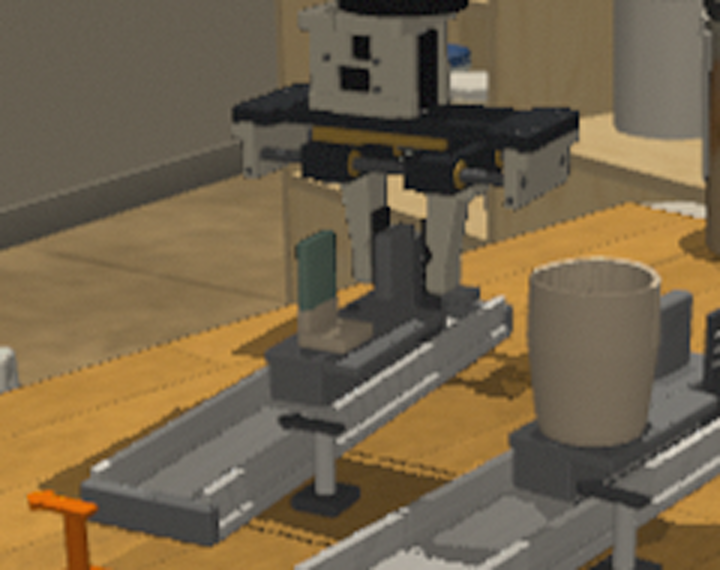

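The opening is 30 mm, so the tab is fully in. Next I'll slide along tool +z, which is the rail's +y.

```bash
python3 -m inch '[0,0,0.006,0,0,0,0.02, 0,0,0.01,0,0,0,0.02, 0,0,0.01,0,0,0,0.02, 0,0,0.01,0,0,0,0.02, 0,0,0,0,0,0,0.02]'
python3 -c "
from h import *
goto([.6684-.132*.123,-.1364+.991*.123,.2233],187.6)"
```

```text
clock: 6.3
tool_pos: [0.6633, -0.0981, 0.2233]
orientation: [-137.8, 89.9, -40.1]
force: [1.6, 1.4, -0.1]
opening: 0.03
pos [ 0.6633 -0.0981  0.2233] F [ 1.6  1.4 -0.1] open 0.03 j [  8.2  28.9 -11.9   0.1 -49.1  -0.7]
tool shift [-0.0002 -0.0001  0.0843] rotvec [ 0.04 -0.11  0.1 ]
```

```bash
python3 -m inch '[0,0,0.01,0,0,0,0.02, 0,0,0.01,0,0,0,0.02, 0,0,0.01,0,0,0,0.02, 0,0,0.01,0,0,0,0.02, 0,0,0.01,0,0,0,0.02, 0,0,0.01,0,0,0,0.02, 0,0,0,0,0,0,0.02, 0,0,0,0,0,0,0.02]'
python3 - <<'E'
from h import *
goto([.6684-.132*.123,-.1364+.991*.123,.2233],187.6)
snap('side','side4')
im=cv2.imread('pics/side4.png')[100:290,180:420]
cv2.imwrite('pics/side4z.png',cv2.resize(im,(720,570),interpolation=cv2.INTER_CUBIC))
X=np.array([.9912,.1323]);Y=np.array([-.1323,.9912])
P=cloud(cam('side4')); q=P[(P[...,2]>.085)&(P[...,2]<.104)&(abs(P[...,:2]@X-.652)<.012)&(P[...,:2]@Y>-.06)&(P[...,:2]@Y<.06)]
print(len(q),np.percentile(q[:,:2]@Y,[2,50,98]))
E
```

```text
clock: 7.3
tool_pos: [0.6547, -0.034, 0.2233]
orientation: [-130.9, 89.9, -33.2]
force: [2.5, -0.9, -0.1]
opening: 0.0305
pos [ 0.6547 -0.034   0.2233] F [ 2.5 -0.9 -0.1] open 0.0305 j [ 14.1  27.7 -14.    0.1 -48.2  -6.5]
tool shift [-0.     -0.0001  0.0197] rotvec [ 0.08 -0.1   0.11]
160 [-0.04213752 -0.02200221 -0.00941925]
```

View pics/side4z.png

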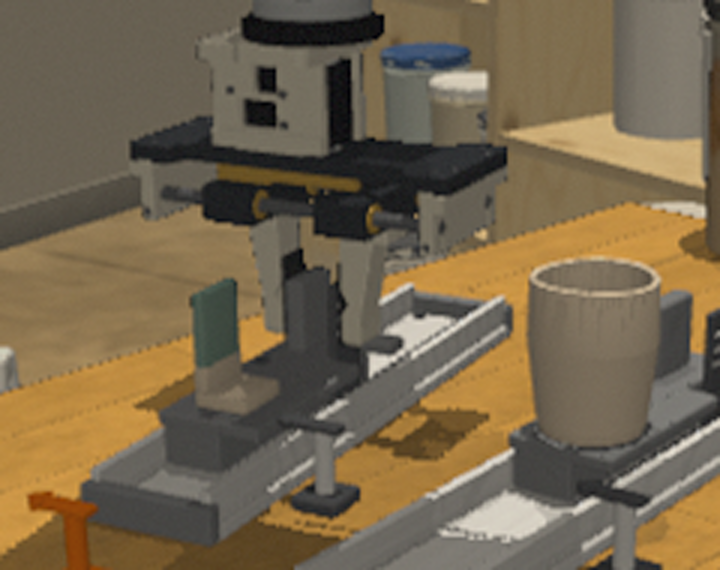

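```bash
python3 -m inch '[0,0,0.008,0,0,0,0.02, 0,0,0.007,0,0,0,0.02, 0,0,0,0,0,0,0.02]'
python3 -c "
from h import *
goto([.6684-.132*.12,-.1364+.991*.12,.2233],187.6)"
```

```text
clock: 7.72
tool_pos: [0.6527, -0.0188, 0.2233]
orientation: [-128.1, 89.8, -30.5]
force: [1.9, 1.3, 0.5]
opening: 0.0301
pos [ 0.6527 -0.0188  0.2233] F [1.9 1.3 0.5] open 0.0301 j [ 15.5  27.5 -14.3   0.2 -48.   -8. ]
tool shift [-0.     -0.      0.0013] rotvec [ 0.02 -0.1   0.12]
```

```bash
python3 -m inch '[0,0,0.0012,0,0,0,0.02, 0,0,0,0,0,0,0.02]'
python3 - <<'E'
from h import *
goto([.6684-.132*.12,-.1364+.991*.12,.2233],187.6)
snap('side','side5')
X=np.array([.9912,.1323]);Y=np.array([-.1323,.9912])
P=cloud(cam('side5')); q=P[(P[...,2]>.085)&(P[...,2]<.104)&(abs(P[...,:2]@X-.652)<.012)&(P[...,:2]@Y>-.06)&(P[...,:2]@Y<.06)]
print(len(q),np.percentile(q[:,:2]@Y,[2,50,98]))
E
```

```text
clock: 7.98
tool_pos: [0.6525, -0.0173, 0.2233]
orientation: [-125.4, 89.8, -27.8]
force: [2.4, 1.1, 0.1]
opening: 0.03
pos [ 0.6525 -0.0173  0.2233] F [2.4 1.1 0.1] open 0.03 j [ 15.6  27.5 -14.4   0.1 -48.   -8.1]
tool shift [ 0.     -0.     -0.0002] rotvec [ 0.03 -0.09  0.12]
167 [-0.02541261 -0.00536969  0.00834166]
```

The tile's middle is at -0.0085 along the rail and the pointer at -0.006, so it is level within tolerance. I'll release here.

```bash
python3 -m inch '[0,0,0,0,0,0,0.045, 0,0,0,0,0,0,0.06, 0,0,0,0,0,0,0.0876, 0,0,0,0,0,0,0.0876, 0,0,0,0,0,0,0.0876, 0,0,0,0,0,0,0.0876]'
python3 - <<'E'
from h import *
goto([.6665-.132*.12,-.137+.991*.12,.32],187.6)
E
```

```text
clock: 8.78
tool_pos: [0.6501, -0.0182, 0.223]
orientation: [110.2, 89.8, -152.2]
force: [0.4, -0.6, 0.1]
opening: 0.084
pos [ 0.6501 -0.0182  0.223 ] F [ 0.4 -0.6  0.1] open 0.084 j [ 15.6  27.4 -14.5   0.  -48.2  -8. ]
tool shift [-0.097  -0.0003 -0.    ] rotvec [-0.04 -0.06 -0.16]
```

```bash
python3 -m inch '[-0.02,0,0,0,0,0,0.0876, -0.03,0,0,0,0,0,0.0876, -0.03,0,0,0,0,0,0.0876, -0.03,0,0,0,0,0,0.0876, -0.03,0,0,0,0,0,0.0876, -0.03,0,0,0,0,0,0.0876, 0,0,-0.04,0,0,0,0.0876, 0,0,-0.05,0,0,0,0.0876, 0,0,-0.05,0,0,0,0.0876, 0,0,-0.05,0,0,0,0.0876, 0,0,-0.05,0,0,0,0.0876, 0,0,-0.05,0,0,0,0.0876, 0,0,-0.05,0,0,0,0.0876, 0,0,0,0,0,0,0.0876]'
python3 - <<'E'
from h import *
snap('side','side6');snap('top','top6')
im=cv2.imread('pics/side6.png')[100:290,180:420]
cv2.imwrite('pics/side6z.png',cv2.resize(im,(720,570),interpolation=cv2.INTER_CUBIC))
X=np.array([.9912,.1323]);Y=np.array([-.1323,.9912])
P=cloud(cam('side6')); q=P[(P[...,2]>.085)&(P[...,2]<.104)&(abs(P[...,:2]@X-.652)<.012)&(P[...,:2]@Y>-.06)&(P[...,:2]@Y<.06)]
print(len(q),np.percentile(q[:,:2]@Y,[2,50,98]))
q=P[(P[...,2]>.05)&(P[...,2]<.084)&(abs(P[...,:2]@X-.64)<.045)&(P[...,:2]@Y>-.14)&(P[...,:2]@Y<-.07)]
print(np.histogram(q[:,:2]@X,np.arange(.61,.68,.003)),np.percentile(q[:,:2]@Y,[2,98]))
a,b=[cv2.imread('pics/'+f+'.png').astype(int)[170:270,370:450] for f in('side0','side6')]
for f in('side0','side6'):
  P=cloud(cam(f)); q=P[(P[...,2]>.085)&(P[...,2]<.14)&(P[...,0]>.42)&(P[...,0]<.52)&(P[...,1]>-.05)&(P[...,1]<.06)]; print('cup',np.percentile(q,[2,50,98],axis=0).round(4))
E
```

```text
clock: 10.52
tool_pos: [0.6981, -0.3643, 0.3982]
orientation: [128.0, 89.9, -134.3]
force: [0.1, 0.5, -1.0]
opening: 0.0874
169 [-0.02590693 -0.00533579  0.00760702]
(array([  0,   0,  86, 103,  11,   0,   0,   0,   0,   0,   0,  15, 168,
        45,  37,  23,   3,   0,   0,   0,   0,   0,   0]), array([0.61 , 0.613, 0.616, 0.619, 0.622, 0.625, 0.628, 0.631, 0.634,
       0.637, 0.64 , 0.643, 0.646, 0.649, 0.652, 0.655, 0.658, 0.661,
       0.664, 0.667, 0.67 , 0.673, 0.676, 0.679])) [-0.11906579 -0.08732641]
cup [[ 0.4369 -0.037   0.0858]
 [ 0.4614  0.0112  0.1054]
 [ 0.4951  0.0247  0.1169]]
cup [[ 0.4369 -0.0366  0.0859]
 [ 0.4614  0.0112  0.1053]
 [ 0.4952  0.0243  0.1169]]
```

View pics/side6z.png

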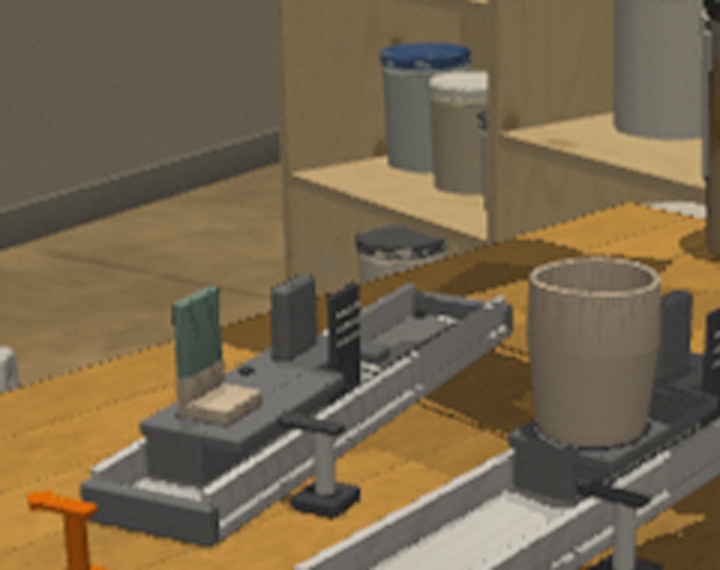

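View pics/top6.png

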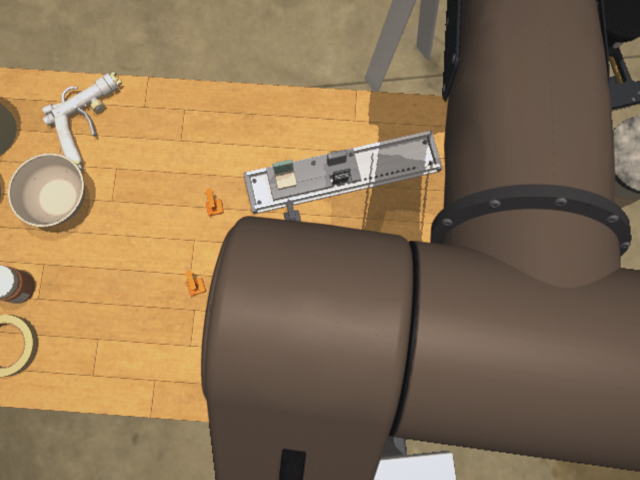

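The carriage has moved: in the side view (zoomed) the tile is at (197,350), abreast of the pointer at (320,425). The tab is back out, with its outer face at 0.6175 across, as at the start. The cup is unmoved and the arm is clear, so I'm handing in.

```bash
python3 -c "
from h import *
print(ctrl.close_job())"
```

```text
the job is handed in; nothing more can be done
None
```

I squeezed the tile slide's lock tab fully in, slid the carriage about 120 mm along its rail, and let go so that it locked there. I then raised the arm clear and handed the job in at about 10.6 s of the 32 s allowed. The hand-in gives no verdict.

- **Squeeze:** the opening read about 30 mm throughout the slide. The full squeeze is 31 mm, so the tab stayed in.
- **Tile position:** from the final side view, the middle of the tile was about 2 to 3 mm short of the pointer along the rail. That is within the 15 mm limit.
- **Lock tab:** it had sprung back out. Its distance from the fixed plate matched the starting picture, to within the 3 mm bins I compared.
- **Cup and robot:** the cup had moved by less than 1 mm, and the wrist force was about 1 N with the arm well clear.
- **Limits of the checks:** no check failed. My two estimates of the tile's position agreed within 1 mm, using the tile itself and the grip plus 95 mm. I did not confirm separately that the tab had dropped into a notch.

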